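Unscrew a burr of unknown thread hand from a spice mill

TASK

The spice mill whose hopper has been taken off needs cleaning: unscrew its burr by the handle, lift it out and stand it upright in the middle of the silicone lid on the turntable's upper level. Nobody knows which way this burr unscrews and it may well have a left-hand thread, so try it gently one way and then the other, never wrenching it tighter or hauling on it before it is free. Set it down rather than drop it, and leave the other mill and everything else as it is.

Things in the scene. Friction and masses are not known exactly. Their poses are not given: they have to be found in the camera images.
- mill_a: spice mill a, fixed: steel column on a black foot, round head 132 mm across, flat black deck on top at 190 mm height. Origin on the burr's vertical axis at the underside of the foot; a glass cup stands on its +x side. Mills a and b look alike and change places: the open one, to be cleaned, is the one with the larger y (nearer the robot's middle); the other wears a hopper
- burr_a: burr of mill a: loose steel ring, 76 mm flange over a 58 mm skirt, 50 mm high in all, about 0.18 kg. Origin: centre of the skirt's underside, z up. In the mill the flange lies on the deck, the skirt reaching 16 mm below it with 2 mm play all round. Two hidden lugs under the deck are its coarse thread, with 2 mm play up and down: see the handle
- handle_a (a point): middle of burr a's handle, 44 mm above its origin: bar along its x, 60 x 10 mm, 12 mm high, 18 mm above the flange, legs 48 mm apart. It starts tight, its x along the mill's x. Loosening: 0.3 N m after 0.04 rad of play, no rise; free to lift from 1.0 rad, stop at 1.45. Tightening: the same 0.3 N m, plus 0.3 to 0.4 per 0.1 rad (springy seal); 1.3 N m does damage. Hand unmarked, mills differ
- mill_b: spice mill b, fixed: steel column on a black foot, round head 132 mm across, flat black deck on top at 190 mm height. Origin on the burr's vertical axis at the underside of the foot; a glass cup stands on its +x side. Mills a and b look alike and change places: the open one, to be cleaned, is the one with the larger y (nearer the robot's middle); the other wears a hopper
- burr_b: burr of mill b: loose steel ring, 76 mm flange over a 58 mm skirt, 50 mm high in all, about 0.18 kg. Origin: centre of the skirt's underside, z up. In the mill the flange lies on the deck, the skirt reaching 16 mm below it with 2 mm play all round. Two hidden lugs under the deck are its coarse thread, with 2 mm play up and down: see the handle
- handle_b (a point): middle of burr b's handle, 44 mm above its origin: bar along its x, 60 x 10 mm, 12 mm high, 18 mm above the flange, legs 48 mm apart. It starts tight, its x along the mill's x. Loosening: 0.3 N m after 0.04 rad of play, no rise; free to lift from 1.0 rad, stop at 1.45. Tightening: the same 0.3 N m, plus 0.3 to 0.4 per 0.1 rad (springy seal); 1.3 N m does damage. Hand unmarked, mills differ
- turntable: two-level white plastic turntable: lower tray 300 mm across at 19 mm height, upper tray 240 mm across with a 16 mm rim, its floor 169 mm above the table. Origin on its axis on the table. The trays turn rather stiffly about the axis
- lid: round flat silicone lid, 104 mm across, 4 mm thick, with a small tab, lying loose on the turntable's upper tray beside the centre. Origin at the centre of its underside
- bowl: tiny aluminium bowl, 52 mm across, 24 mm high, on the upper tray; leave alone. Origin centre of underside
- spoon: small steel spoon, 140 mm long, flat on the upper tray beside the lid; leave alone. Origin at mid handle, x along it
- dabba: round steel masala dabba, 108 mm across, 76 mm high with knob, on the lower tray; leave alone. Origin centre of underside
- jar: glass jar with a twist cap, 64 mm across, 105 mm high, on the lower tray; leave alone. Origin centre of underside
- hopper_on: clear plastic hopper, 146 mm across, 145 mm high, standing on the deck of the other mill; leave alone. Origin centre of underside
- hopper_off: the like hopper of the open mill, standing on the table; leave alone. Origin centre of underside
- brush: wooden cleaning brush, 170 mm long, lying on the table; leave alone. Origin at its middle on the table
Things that resemble listed ones, but are neither listed nor needed, are in the scene too. What is shaped like the burr_b but green is not meant. What is shaped like the mill_a but purple is not meant.

How it is judged:
On the way, in this order (a step that is already met when the one before it is completed fails the run):
1. the burr of the open mill is unscrewed, turned at least 49 degrees in its loosening direction (((world y of mill_a above -0.35 m and angle between the x axis of burr_a and the x axis of mill_a, either way round above 0.85 rad and z of burr_a in the frame of mill_a below 0.18 m) or (world y of mill_b above -0.35 m and angle between the x axis of burr_b and the x axis of mill_b, either way round above 0.85 rad and z of burr_b in the frame of mill_b below 0.18 m))), for 0.1 s.
2. the burr is lifted clear out of the mill's throat (((world y of mill_a above -0.35 m and z of burr_a in the frame of mill_a above 0.2 m) or (world y of mill_b above -0.35 m and z of burr_b in the frame of mill_b above 0.2 m))), for 0.1 s.
At the end, for the whole second after the job is handed in: The open mill's burr stands upright (within 6 degrees), still and released, on the silicone lid on the upper level, its centre within 22 mm of the lid's centre; the other mill's burr is still in its mill under its hopper (((world y of mill_a above -0.35 m and horizontal distance between burr_a and lid below 0.022 m and z of burr_a in the frame of lid between 0.001 and 0.008 m and angle between burr_a's own z axis and vertical below 0.1 rad and linear speed of burr_a below 0.02 m/s and height (world z) of lid above 0.16 m and distance between burr_b and mill_b between 0.168 and 0.18 m) or (world y of mill_b above -0.35 m and horizontal distance between burr_b and lid below 0.022 m and z of burr_b in the frame of lid between 0.001 and 0.008 m and angle between burr_b's own z axis and vertical below 0.1 rad and linear speed of burr_b below 0.02 m/s and height (world z) of lid above 0.16 m and distance between burr_a and mill_a between 0.168 and 0.18 m))); the robot touches nothing.
It fails at once if a burr is wrenched tighter, hauled up, pried or shoved against its mill and thread with more than 50 N (about 1.3 N m of turning) (contact force between burr_a and mill_a above 50 N or contact force between burr_b and mill_b above 50 N).
It fails at once if a burr is dropped or flung (faster than 0.4 m/s while not held) ((contact force between the fingers and burr_a below 0.05 N and linear speed of burr_a above 0.4 m/s) or (contact force between the fingers and burr_b below 0.05 N and linear speed of burr_b above 0.4 m/s)).
It fails at once if a bystander is disturbed: a thing on the turntable moved more than 80 mm, a hopper or the brush more than 30 mm, or the jar, dabba or bowl tipped (distance of any of bowl, spoon, dabba, jar from where it was at the start of the episode above 0.08 m or distance of any of hopper_on, hopper_off, brush from where it was at the start of the episode above 0.03 m or angle between any of jar, dabba, bowl's own z axis and vertical above 0.4 rad).
It fails at once if the burr of the mill that wears its hopper is touched by the fingers ((not (world y of mill_a above -0.35 m) and contact force between the fingers and burr_a above 0.5 N) or (not (world y of mill_b above -0.35 m) and contact force between the fingers and burr_b above 0.5 N)).
It also fails if it takes over 58 s, if anything falls off the work surface, if the arm or the gripper's body presses on something with over 40 N, if the wrist force passes 120 N, or if a joint passes its speed limit or range.

ROBOT

A 6-joint arm with a two-finger parallel gripper is mounted at the origin on the work surface. World frame = base frame: x ahead of the robot, y to its left, z up, the work surface at z = 0. Lengths are in m, angles in rad, forces in N, time in s.
With the tool pointing down it reaches from about 0.35 to 0.975 m from the base axis. Payload 4.9 kg.
Tool frame: the origin (TCP) lies at the very end of the fingers, on their centre line; the grasp point (between the pads) lies 19 mm behind it; z points along the fingers, y is the line along which they close (so a half turn about z gives the same grasp; the last joint's range is limited). The gripper opens to 85 mm and grips with 20 to 120 N. Pads are 22 mm wide; open, the fingers measure 114 mm over their backs; the gripper's body (76 mm by 85 mm) begins 54 mm behind the grasp point. The pads swing forward as they close: fully open they stand 13 mm farther back than shut.
Start: joints at [0.992, 0.053, 1.613, -0, 1.476, -0.119], TCP at [0.277, 0.56, 0.231] pointing down, gripper open.
Joint ranges: [-3.01, 3.01], [-1.01, 2.22], [0.06, 2.58], [-1.02, 4.17], [0.09, 2.62], [-3.14, 3.14]. Speed limits (rad/s): [2.57, 2.57, 3.14, 3.14, 3.14, 3.14].

INTERFACE

Orientations are given as a rotation vector (axis times angle).
In Python, from station import ctrl gives the robot as it stands. The module is installed in compiled form; this text tells all that it offers.
- The arm moves only by the tool jog_arm, never from a script. Its argument "steps" is a list of rows, each an object with "delta_rot": the turn, a rotation vector about the tool's x, y, z in degrees, a list of three; "linear": the shift along the tool's x, y, z in m, a list of three; "grip": the finger opening in m, from 0 to 0.0854. In form: [{"delta_rot": [rx, ry, rz], "linear": [x, y, z], "grip": grip}, ...]. A call has 1 to 10 rows; each row shifts and turns the commanded pose from where the row before left it, along the tool's axes as they then stand; what a row does not reach is not made up. A row lasts 1/10 s, in which the tool goes at most 50 mm and 8.59 degrees, less where a joint would pass 70% of its speed; a pose out of reach is approached as far as the arm can. A call with a gripper value outside its range is refused whole. The fingers move at their own pace and stop on an object; "newtons" is the grip in N (left out, the last holds). Time passes only in rows, so rows that do not move let the fingers close. It gives the time, the measured TCP pose, the force, the opening and the grip force at its end, in the units of the state.
- ctrl.get_obs(): the state, without advancing time (a new reading comes with each control period).
- ctrl.get_image(name): name is "scene" or "top"; returns (picture, depth): 384x512x3 uint8, red, green, blue; 384x512 float32, m along the optical axis (not along the pixel's ray), 0 where there is no reading.
- ctrl.camera_info(name): a dict with "camera_matrix" (3x3 intrinsics, pixels), "distortion" ([k1, k2, p1, p2, k3] as OpenCV has them; the pictures are not rectified), "R" (3x3) and "t" (3): a world point X has camera coordinates R X + t. Camera axes: x right, y down, z forward; pixel columns grow to the right and rows downward; lengths in m; the calibration is good to about 2 mm. A picture is of the moment at which its call begins. camera_info takes no time and is no camera call.
- ctrl.finish_job(): hands the job in; it is judged then, once.
The state is a dict: "t": time; "q": joint angles; "dq": joint speeds; "effort": joint torques, N m; "tool_pos": TCP position; "tool_rot": TCP orientation; "contact_force": force on the tool from outside, world axes, zero at the start; "wrist_torque": the same for the moment, N m; "opening": finger opening in m; "grip_force": force on a finger pad.
Only numpy, scipy, OpenCV 4.12 (cv2) and the standard library are available. Lean on these libraries where they do the work, as an engineer would, in place of code of your own. Each camera call takes 0.05 s, during which the arm holds its last target. There are 200 camera calls.

## Working session

There is one attempt and no reset: what is moved stays moved. The work goes in short steps, Python scripts to look and compute and a tool call to move; the robot and the scene stay as the last step left them, time stands still between calls to the robot, and variables do not carry over. Pictures are saved under pics/ and viewed, at most 10 in all, crops included, and the job is handed in when it is done.

Besides the shell and the picture viewer there is one more tool, called as name(argument=value, ...), one argument or row to a line, values as JSON. jog_arm: Moves the arm, as the interface text tells. Its arguments: {"type":"object","properties":{"steps":{"type":"array"},"newtons":{"type":"number"}},"required":["steps"]}

```bash
mkdir -p pics; cat > h.py <<'E'
import numpy as np, cv2
from station import ctrl
def grab(n):
    im,d=ctrl.get_image(n); np.savez(f'{n}.npz',im=im,d=d); return im,d
def load(n):
    z=np.load(f'{n}.npz'); return z['im'],z['d']
def ray(n,uv):
    c=ctrl.camera_info(n); K=np.array(c['camera_matrix']);D=np.array(c['distortion']);R=np.array(c['R']);t=np.array(c['t'])
    p=cv2.undistortPoints(np.array(uv,float).reshape(-1,1,2),K,D).reshape(-1,2)
    r=np.c_[p,np.ones(len(p))]@R
    return -R.T@t, r
def onplane(n,uv,z):
    o,r=ray(n,uv); return o+r*((z-o[2])/r[:,2:])
def cloud(n,d):
    h,w=d.shape; v,u=np.mgrid[:h,:w]; o,r=ray(n,np.c_[u.ravel(),v.ravel()])
    P=o+r*d.reshape(-1,1); P[d.ravel()==0]=np.nan; return P.reshape(h,w,3)
E
python3 - <<'E'
from h import *
ims=[]
for n in ('scene','top'):
    im,d=grab(n); ims.append(im); print(n,-np.array(ctrl.camera_info(n)['R']).T@ctrl.camera_info(n)['t'])
    cv2.imwrite(f'pics/{n}0.png',cv2.resize(im[:,:,::-1],(800,600),interpolation=cv2.INTER_CUBIC))
print(ctrl.get_obs())
E
```

```text
scene [ 0.26482572 -0.2569765   1.18212023]
top [ 0.28363758 -0.07048938  1.41726944]
{'t': 0.1, 'q': array([ 9.92025457e-01,  5.33391829e-02,  1.61416476e+00,  1.46337956e-05,
        1.47599378e+00, -1.18992329e-01]), 'dq': array([-0.00083021, -0.00015446, -0.00375546,  0.00106524, -0.00075213,
       -0.00016985]), 'effort': array([ 3.11150379e-04, -3.94908321e+01, -3.71361136e+01, -1.08524875e-04,
        3.98825010e-03,  1.42898583e-05]), 'tool_pos': array([0.27702391, 0.55962199, 0.23015116]), 'tool_rot': array([-7.15724139e-01, -3.05829332e+00,  2.80377731e-03]), 'contact_force': array([-0.57812515, -0.6046632 , -0.55687218]), 'wrist_torque': array([-0.02856536,  0.00455372, -0.00723078]), 'grip_force': 0.0, 'opening': 0.08536840841757508}
```

View pics/scene0.png

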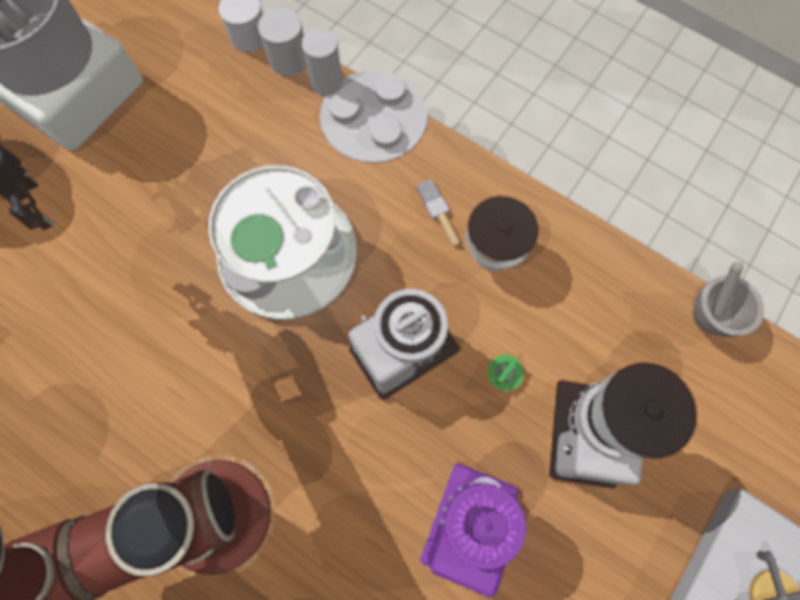

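View pics/top0.png

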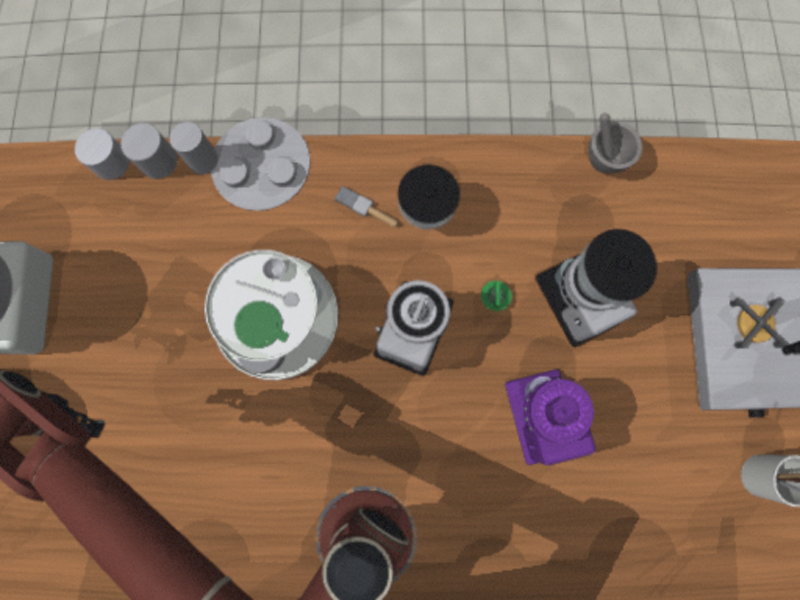

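The open mill is the steel one at scene (412,325) and top (420,311), with its burr and handle bare. The other steel mill, at scene (650,410), wears a hopper. The purple mill (485,525) and the green burr (506,373) are decoys. The lid is the green disc at scene (258,238) and top (261,324).

```bash
python3 - <<'E'
from h import *
s,ds=load('scene');t,dt=load('top')
a=cv2.resize(s[180:255,222:297,::-1],(400,400),interpolation=cv2.INTER_CUBIC)
b=cv2.resize(t[170:245,230:305,::-1],(400,400),interpolation=cv2.INTER_CUBIC)
cv2.imwrite('pics/crop1.png',np.hstack([a,b]))
for n,im,d in (('scene',s,ds),('top',t,dt)):
    P=cloud(n,d); Z=P[...,2]
    c=onplane(n,[(264,208) if n=='scene' else (269,199)],0.2)[0]
    near=np.hypot(P[...,0]-c[0],P[...,1]-c[1])<0.08
    # handle: points above 0.212
    m=near&(Z>0.211)&(Z<0.235); q=P[m][:,:2]
    print(n,'mill guess',c,'handle n',m.sum(),'z',np.median(Z[m]),q.mean(0))
    if m.sum()>5:
        r=cv2.minAreaRect(q.astype(np.float32)*1000); print(r)
        w,v=np.linalg.eigh(np.cov(q.T)); print('dir',np.degrees(np.arctan2(v[1,1],v[0,1])))
    m=near&(Z>0.18)&(Z<0.196); print('deck z',np.median(Z[m]),'circ',cv2.minEnclosingCircle(P[m][:,:2].astype(np.float32)))
    m=near&(Z>0.197)&(Z<0.205); print('flange',m.sum(),cv2.minEnclosingCircle(P[m][:,:2].astype(np.float32)))
    h=cv2.cvtColor(im,cv2.COLOR_RGB2HSV)
    g=((h[...,0]>35)&(h[...,0]<90)&(h[...,1]>90)).astype(np.uint8)
    cs,_=cv2.findContours(g,0,1)
    for k in cs:
        if cv2.contourArea(k)>150:
            w=onplane(n,k.reshape(-1,2),0.173)[:,:2]; dm=np.zeros_like(g); cv2.drawContours(dm,[k],-1,1,-1)
            # circle by distance transform
            e=cv2.distanceTransform(dm,cv2.DIST_L2,5); pk=np.unravel_index(e.argmax(),e.shape)
            print('green',k.reshape(-1,2).mean(0),pk[::-1],'ctr',onplane(n,[pk[::-1]],0.173)[0],'z',np.nanmedian(Z[dm>0]),'R',e.max())
E
```

```text
scene mill guess [ 0.49317455 -0.12610461  0.2       ] handle n 95 z 0.22353815097757002 [ 0.49492179 -0.11890202]
((495.36590576171875, -118.30853271484375), (10.899361610412598, 59.16099548339844), 68.18144226074219)
dir 157.83181482912744
deck z 0.19116003413390148 circ ((0.49554258584976196, -0.1183152049779892), 0.06604450941085815)
flange 19 ((0.5005336403846741, -0.10193891823291779), 0.04670717567205429)
green [323.21538462 237.89230769] (np.int64(323), np.int64(238)) ctr [ 0.52271009 -0.30756898  0.173     ] z 0.019968787953169587 R 10.984499
top mill guess [ 0.49567677 -0.12387273  0.2       ] handle n 58 z 0.22405520647434074 [ 0.49889806 -0.11942108]
((499.78192138671875, -119.75799560546875), (9.53088092803955, 59.8177375793457), 67.78229522705078)
dir 158.11410427657447
deck z 0.19119023422600667 circ ((0.4997856020927429, -0.11915112286806107), 0.06619305163621902)
flange 50 ((0.49881818890571594, -0.1201169565320015), 0.06327618658542633)
green [166.55813953 208.01162791] (np.int64(165), np.int64(207)) ctr [0.47472618 0.22366771 0.173     ] z 0.17330275307517273 R 13.590698
green [317.25454545 188.81818182] (np.int64(317), np.int64(189)) ctr [ 0.53374166 -0.28774108  0.173     ] z 0.020121029606750884 R 9.390699
```

View pics/crop1.png

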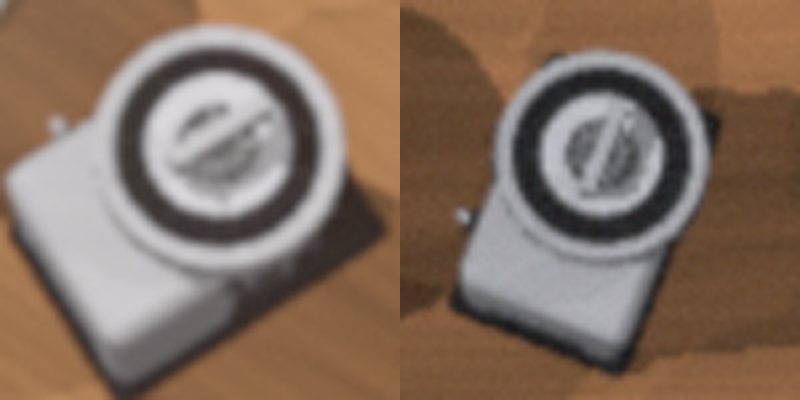

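Both views confirm it: this is the steel, open mill, with its handle bar at about -22° and the deck ring around the burr. Next I'll locate the lid and plan the approach.

```bash
python3 - <<'E'
from h import *
from scipy.spatial.transform import Rotation as R
for n in ('scene','top'):
    im,d=load(n); P=cloud(n,d); h=cv2.cvtColor(im,cv2.COLOR_RGB2HSV)
    Z=P[...,2]
    near=np.hypot(P[...,0]-.475,P[...,1]-.224)<.09
    m=near&(h[...,0]>35)&(h[...,0]<95)&(h[...,1]>50)&(abs(Z-.173)<.01); q=P[m][:,:2]
    c=np.median(q,0)
    for _ in range(20):
        r=np.hypot(*(q-c).T); k=r<.054; c=q[k].mean(0)
    print(n,m.sum(),c,np.percentile(np.hypot(*(q-c).T),[50,90,99]),'z',np.median(Z[m]))
o=ctrl.get_obs(); M=R.from_rotvec(o['tool_rot']).as_matrix(); print(M.round(3))
# tool axes target: y along 68deg or -112
for a in (68,-112):
    y=np.r_[np.cos(np.radians(a)),np.sin(np.radians(a)),0]; z=np.r_[0,0,-1.]; T=np.c_[np.cross(y,z),y,z]
    print(a,'rotvec deg tool',np.degrees(R.from_matrix(M.T@T).as_rotvec()).round(2),'q6-q1 now',o['q'][5]-o['q'][0])
print('shift in tool',M.T@(np.r_[.497,-.119,.30]-o['tool_pos']))
E
```

```text
scene 778 [0.46974755 0.22194256] [0.03497939 0.04688602 0.06037417] z 0.17308977000437287
top 733 [0.47338336 0.2236118 ] [0.03663208 0.04898867 0.06395891] z 0.17325525591960966
[[-0.896  0.444 -0.001]
 [ 0.444  0.896 -0.002]
 [ 0.    -0.002 -1.   ]]
68 rotvec deg tool [-0.11 -0.02 -4.34] q6-q1 now -1.1110177861017008
-112 rotvec deg tool [-3.0000e-02  1.7000e-01  1.7566e+02] q6-q1 now -1.1110177861017008
shift in tool [-0.49825403 -0.51066382 -0.06900376]
```

jog_arm(
  steps=[
    {"delta_rot": [0, 0, 0], "linear": [0, 0, -0.035], "grip": 0.085},
    {"delta_rot": [0, 0, 0], "linear": [0, 0, -0.035], "grip": 0.085},
    {"delta_rot": [0, 0, 0], "linear": [-0.03, -0.031, 0], "grip": 0.085},
    {"delta_rot": [0, 0, 0], "linear": [-0.03, -0.031, 0], "grip": 0.085},
    {"delta_rot": [0, 0, 0], "linear": [-0.03, -0.031, 0], "grip": 0.085},
    {"delta_rot": [0, 0, 0], "linear": [-0.03, -0.031, 0], "grip": 0.085},
    {"delta_rot": [0, 0, 0], "linear": [-0.03, -0.031, 0], "grip": 0.085},
    {"delta_rot": [0, 0, 0], "linear": [-0.03, -0.031, 0], "grip": 0.085},
    {"delta_rot": [0, 0, 0], "linear": [-0.03, -0.031, 0], "grip": 0.085},
    {"delta_rot": [0, 0, 0], "linear": [-0.03, -0.031, 0], "grip": 0.085},
  ],
)

```text
t: 1.1
tool_pos: [0.3823, 0.2296, 0.3008]
tool_rot: [-0.715, -3.059, 0.0]
contact_force: [0.3, -0.5, 0.0]
opening: 0.0851
grip_force: 0.0
```

jog_arm(
  steps=[
    {"delta_rot": [0, 0, 0], "linear": [-0.03, -0.031, 0], "grip": 0.085},
    {"delta_rot": [0, 0, 0], "linear": [-0.03, -0.031, 0], "grip": 0.07},
    {"delta_rot": [0, 0, 0], "linear": [-0.03, -0.031, 0], "grip": 0.06},
    {"delta_rot": [0, 0, 0], "linear": [-0.03, -0.031, 0], "grip": 0.05},
    {"delta_rot": [0, 0, 0], "linear": [-0.03, -0.031, 0], "grip": 0.05},
    {"delta_rot": [0, 0, 0], "linear": [-0.03, -0.031, 0], "grip": 0.05},
    {"delta_rot": [0, 0, 0], "linear": [-0.03, -0.031, 0], "grip": 0.05},
    {"delta_rot": [0, 0, 0], "linear": [-0.03, -0.031, 0], "grip": 0.05},
    {"delta_rot": [0, 0, -4.3], "linear": [0, 0, 0], "grip": 0.05},
    {"delta_rot": [0, 0, 0], "linear": [0, 0, 0], "grip": 0.05},
  ],
)

```text
t: 2.1
tool_pos: [0.4871, -0.0985, 0.3004]
tool_rot: [-0.604, -3.081, -0.001]
contact_force: [0.9, 1.0, 0.9]
opening: 0.0501
grip_force: 0.0
```

```bash
cat >> h.py <<'E'
def rel(x,y,z,ang):
    from scipy.spatial.transform import Rotation as R
    o=ctrl.get_obs(); M=R.from_rotvec(o['tool_rot']).as_matrix()
    a=np.radians(ang); Y=np.r_[np.cos(a),np.sin(a),0]; Zz=np.r_[0,0,-1.]; T=np.c_[np.cross(Y,Zz),Y,Zz]
    print('t',o['t'],'pos',o['tool_pos'].round(4),'q',o['q'].round(2),'yaw y',np.degrees(np.arctan2(M[1,1],M[0,1])).round(2),'F',o['contact_force'].round(2),'T',o['wrist_torque'].round(3),'open',o['opening'],'grip',o['grip_force'])
    print('rot',np.degrees(R.from_matrix(M.T@T).as_rotvec()).round(2),'shift',(M.T@(np.r_[x,y,z]-o['tool_pos'])).round(4))
E
python3 -c "
from h import *
rel(.497,-.119,.2,68)"
```

```text
t 2.1 pos [ 0.4871 -0.0985  0.3004] q [-0.35 -0.29  1.81  0.    1.62 -1.53] yaw y 67.82 F [0.94 1.03 0.87] T [-0.     0.009  0.059] open 0.05008837860160812 grip 0.0
rot [ 0.   -0.11 -0.18] shift [-0.0171 -0.0153  0.1004]
```

jog_arm(
  steps=[
    {"delta_rot": [0, 0, 0], "linear": [-0.017, -0.0153, 0.025], "grip": 0.05},
    {"delta_rot": [0, 0, 0], "linear": [0, 0, 0.03], "grip": 0.05},
    {"delta_rot": [0, 0, 0], "linear": [0, 0, 0.02], "grip": 0.05},
    {"delta_rot": [0, 0, 0], "linear": [0, 0, 0.015], "grip": 0.05},
    {"delta_rot": [0, 0, 0], "linear": [0, 0, 0.005], "grip": 0.05},
    {"delta_rot": [0, 0, 0], "linear": [0, 0, 0], "grip": 0.05},
  ],
)

```text
t: 2.7
tool_pos: [0.4972, -0.1174, 0.2059]
tool_rot: [-0.6, -3.083, -0.0]
contact_force: [0.3, 0.7, 0.0]
opening: 0.05
grip_force: 0.0
```

```bash
python3 - <<'E'
from h import *
s,_=grab('scene');t,_=grab('top')
cv2.imwrite('pics/crop2.png',np.hstack([cv2.resize(i[:,:,::-1],(400,400),interpolation=cv2.INTER_CUBIC) for i in (s[180:255,222:297],t[170:245,230:305])]))
rel(.497,-.119,.2,68)
E
```

```text
t 2.8 pos [ 0.498  -0.1179  0.2077] q [-0.38 -0.21  1.9   0.    1.45 -1.56] yaw y 67.97 F [ 0.68 -0.46 -0.3 ] T [ 0.025 -0.013 -0.042] open 0.049864235359175856 grip 0.0
rot [ 0.    0.12 -0.03] shift [ 0.0006 -0.0014  0.0077]
```

View pics/crop2.png

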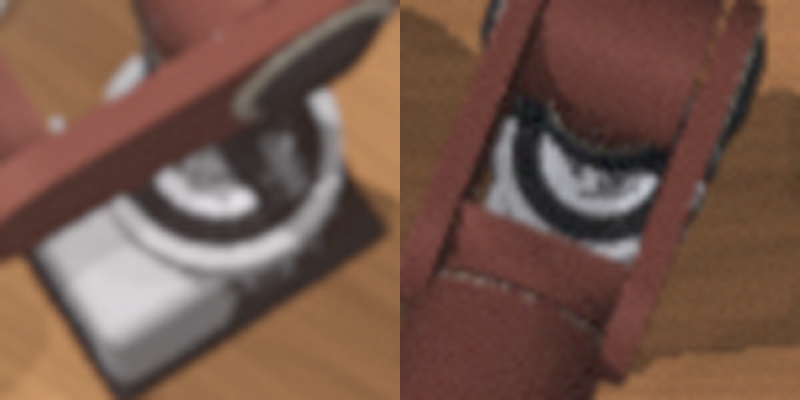

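The arm blocks most of both views, with the burr only partly visible at left crop (205,185) and right crop (600,180). Nothing is touching. I'll go down 3 mm and close gently.

jog_arm(
  steps=[
    {"delta_rot": [0, 0, 0], "linear": [0, 0, 0.003], "grip": 0.04},
    {"delta_rot": [0, 0, 0], "linear": [0, 0, 0], "grip": 0.025},
    {"delta_rot": [0, 0, 0], "linear": [0, 0, 0], "grip": 0.02},
    {"delta_rot": [0, 0, 0], "linear": [0, 0, 0], "grip": 0.015},
    {"delta_rot": [0, 0, 0], "linear": [0, 0, 0], "grip": 0.012},
    {"delta_rot": [0, 0, 0], "linear": [0, 0, 0], "grip": 0.01},
    {"delta_rot": [0, 0, 0], "linear": [0, 0, 0], "grip": 0.008},
    {"delta_rot": [0, 0, 0], "linear": [0, 0, 0], "grip": 0.006},
    {"delta_rot": [0, 0, 0], "linear": [0, 0, 0], "grip": 0.004},
  ],
  newtons=20,
)

```text
t: 3.7
tool_pos: [0.4974, -0.1182, 0.2035]
tool_rot: [0.601, 3.083, -0.001]
contact_force: [0.0, -1.1, 1.7]
opening: 0.0101
grip_force: 20.4
```

```bash
python3 -c "
from h import *
rel(.497,-.119,.2,68)"
```

```text
t 3.7 pos [ 0.4974 -0.1182  0.2035] q [-0.38 -0.21  1.9  -0.    1.44 -1.56] yaw y 67.95 F [ 0.03 -1.12  1.71] T [-0.263  0.145  0.04 ] open 0.010066475204474894 grip 20.435017347335815
rot [-0.02  0.02 -0.05] shift [ 0.0001 -0.0009  0.0035]
```

jog_arm(
  steps=[
    {"delta_rot": [0, 0, 0], "linear": [0, 0, 0], "grip": 0.0},
    {"delta_rot": [0, 0, 0], "linear": [0, 0, 0], "grip": 0.0},
    {"delta_rot": [0, 0, 1], "linear": [0, 0, 0], "grip": 0.0},
    {"delta_rot": [0, 0, 1], "linear": [0, 0, 0], "grip": 0.0},
    {"delta_rot": [0, 0, 1], "linear": [0, 0, 0], "grip": 0.0},
    {"delta_rot": [0, 0, 1], "linear": [0, 0, 0], "grip": 0.0},
    {"delta_rot": [0, 0, 0], "linear": [0, 0, 0], "grip": 0.0},
  ],
  newtons=60,
)

```text
t: 4.4
tool_pos: [0.4972, -0.1186, 0.2036]
tool_rot: [-0.708, -3.061, 0.002]
contact_force: [-3.1, -3.5, 4.9]
opening: 0.0085
grip_force: 60.6
```

```bash
python3 -c "
from h import *
rel(.497,-.119,.2,68)"
```

```text
t 4.4 pos [ 0.4972 -0.1186  0.2036] q [-0.38 -0.21  1.9  -0.    1.44 -1.49] yaw y 63.93 F [-3.06 -3.53  4.9 ] T [-0.627  0.585  0.348] open 0.008528489594007925 grip 60.58786332607269
rot [-0.09  0.01 -4.07] shift [ 0.     -0.0005  0.0036]
```

jog_arm(
  steps=[
    {"delta_rot": [0, 0, 1], "linear": [0, 0, 0], "grip": 0.0},
    {"delta_rot": [0, 0, 1], "linear": [0, 0, 0], "grip": 0.0},
    {"delta_rot": [0, 0, 0], "linear": [0, 0, 0], "grip": 0.0},
  ],
)

```text
t: 4.7
tool_pos: [0.4972, -0.1186, 0.2036]
tool_rot: [-0.761, -3.048, 0.002]
contact_force: [-3.2, -4.0, 4.8]
opening: 0.0084
grip_force: 60.7
```

```bash
python3 -c "
from h import *
rel(.497,-.119,.2,68)"
```

```text
t 4.7 pos [ 0.4972 -0.1186  0.2036] q [-0.38 -0.21  1.9  -0.    1.44 -1.46] yaw y 61.95 F [-3.24 -3.98  4.84] T [-0.654  0.463  0.476] open 0.008352004968528979 grip 60.681894421577454
rot [-0.09  0.01 -6.05] shift [ 0.     -0.0005  0.0036]
```

Torque rose from 0.35 to 0.48 N·m over 2°, which matches the tightening slope. Clockwise tightens, so I'll try the other way.

jog_arm(
  steps=[
    {"delta_rot": [0, 0, -2], "linear": [0, 0, 0], "grip": 0.0},
    {"delta_rot": [0, 0, -2], "linear": [0, 0, 0], "grip": 0.0},
    {"delta_rot": [0, 0, -2], "linear": [0, 0, 0], "grip": 0.0},
    {"delta_rot": [0, 0, -1], "linear": [0, 0, 0], "grip": 0.0},
    {"delta_rot": [0, 0, -1], "linear": [0, 0, 0], "grip": 0.0},
    {"delta_rot": [0, 0, -1], "linear": [0, 0, 0], "grip": 0.0},
    {"delta_rot": [0, 0, -1], "linear": [0, 0, 0], "grip": 0.0},
    {"delta_rot": [0, 0, 0], "linear": [0, 0, 0], "grip": 0.0},
  ],
)

```text
t: 5.5
tool_pos: [0.4976, -0.1186, 0.2036]
tool_rot: [0.493, 3.102, -0.002]
contact_force: [0.0, -4.5, 4.8]
opening: 0.0086
grip_force: 60.5
```

```bash
python3 -c "
from h import *
rel(.497,-.119,.2,68)"
```

```text
t 5.5 pos [ 0.4976 -0.1186  0.2036] q [-0.38 -0.21  1.9  -0.    1.44 -1.63] yaw y 71.95 F [ 0.04 -4.53  4.77] T [-0.851  0.017 -0.35 ] open 0.008614275419101336 grip 60.535849928855896
rot [-0.06  0.07  3.95] shift [ 0.0005 -0.0006  0.0036]
```

jog_arm(
  steps=[
    {"delta_rot": [0, 0, -1], "linear": [0, 0, 0], "grip": 0.0},
    {"delta_rot": [0, 0, -1], "linear": [0, 0, 0], "grip": 0.0},
    {"delta_rot": [0, 0, -1], "linear": [0, 0, 0], "grip": 0.0},
    {"delta_rot": [0, 0, 0], "linear": [0, 0, 0], "grip": 0.0},
  ],
)

```text
t: 5.9
tool_pos: [0.4976, -0.1185, 0.2036]
tool_rot: [0.412, 3.114, -0.002]
contact_force: [-0.4, -4.2, 4.1]
opening: 0.0084
grip_force: 60.5
```

```bash
python3 -c "
from h import *
rel(.497,-.119,.2,68)"
```

```text
t 5.9 pos [ 0.4976 -0.1185  0.2036] q [-0.38 -0.21  1.9  -0.    1.44 -1.69] yaw y 74.94 F [-0.38 -4.2   4.15] T [-0.81   0.069 -0.351] open 0.008369848934184711 grip 60.54534137248993
rot [-0.05  0.07  6.94] shift [ 0.0005 -0.0006  0.0036]
```

Torque stays flat at -0.35 N·m, so counter-clockwise loosens. I'll turn on to about 67°.

jog_arm(
  steps=[
    {"delta_rot": [0, 0, -4], "linear": [0, 0, 0], "grip": 0.0},
    {"delta_rot": [0, 0, -4], "linear": [0, 0, 0], "grip": 0.0},
    {"delta_rot": [0, 0, -4], "linear": [0, 0, 0], "grip": 0.0},
    {"delta_rot": [0, 0, -4], "linear": [0, 0, 0], "grip": 0.0},
    {"delta_rot": [0, 0, -4], "linear": [0, 0, 0], "grip": 0.0},
    {"delta_rot": [0, 0, -4], "linear": [0, 0, 0], "grip": 0.0},
    {"delta_rot": [0, 0, -4], "linear": [0, 0, 0], "grip": 0.0},
    {"delta_rot": [0, 0, -4], "linear": [0, 0, 0], "grip": 0.0},
  ],
)

```text
t: 6.7
tool_pos: [0.4976, -0.118, 0.2036]
tool_rot: [-0.467, 3.106, 0.0]
contact_force: [-1.2, -2.8, 4.5]
opening: 0.0084
grip_force: 60.6
```

```bash
python3 -c "
from h import *
rel(.497,-.119,.2,68)"
```

```text
t 6.7 pos [ 0.4976 -0.118   0.2036] q [-0.38 -0.21  1.9   0.    1.44 -2.25] yaw y 107.09 F [-1.22 -2.84  4.5 ] T [-0.515  0.1   -0.412] open 0.008413210395857499 grip 60.64073860645294
rot [1.000e-02 4.000e-02 3.909e+01] shift [ 0.0009 -0.0008  0.0036]
```

jog_arm(
  steps=[
    {"delta_rot": [0, 0, -4], "linear": [0, 0, 0], "grip": 0.0},
    {"delta_rot": [0, 0, -4], "linear": [0, 0, 0], "grip": 0.0},
    {"delta_rot": [0, 0, -4], "linear": [0, 0, 0], "grip": 0.0},
    {"delta_rot": [0, 0, -4], "linear": [0, 0, 0], "grip": 0.0},
    {"delta_rot": [0, 0, -4], "linear": [0, 0, 0], "grip": 0.0},
    {"delta_rot": [0, 0, -4], "linear": [0, 0, 0], "grip": 0.0},
    {"delta_rot": [0, 0, -4], "linear": [0, 0, 0], "grip": 0.0},
    {"delta_rot": [0, 0, 0], "linear": [0, 0, 0], "grip": 0.0},
  ],
)

```text
t: 7.5
tool_pos: [0.4974, -0.1176, 0.2036]
tool_rot: [-1.203, 2.902, 0.002]
contact_force: [-1.7, -2.6, 5.2]
opening: 0.0089
grip_force: 60.7
```

```bash
python3 -c "
from h import *
rel(.497,-.119,.2,68)"
```

```text
t 7.5 pos [ 0.4974 -0.1176  0.2036] q [-0.38 -0.21  1.9   0.    1.44 -2.74] yaw y 135.03 F [-1.72 -2.65  5.21] T [-0.259  0.232 -0.197] open 0.008937048891165015 grip 60.6604278087616
rot [6.000e-02 0.000e+00 6.703e+01] shift [ 0.0013 -0.0008  0.0036]
```

jog_arm(
  steps=[
    {"delta_rot": [0, 0, 0], "linear": [0, 0, -0.0015], "grip": 0.0},
    {"delta_rot": [0, 0, 0], "linear": [0, 0, -0.0015], "grip": 0.0},
    {"delta_rot": [0, 0, 0], "linear": [0, 0, -0.001], "grip": 0.0},
    {"delta_rot": [0, 0, 0], "linear": [0, 0, 0], "grip": 0.0},
  ],
)

```text
t: 7.9
tool_pos: [0.4969, -0.1175, 0.206]
tool_rot: [1.201, -2.902, -0.003]
contact_force: [2.1, -1.0, -5.9]
opening: 0.0086
grip_force: 59.1
```

```bash
python3 -c "
from h import *
rel(.497,-.119,.2,68)"
```

```text
t 7.9 pos [ 0.4969 -0.1175  0.206 ] q [-0.38 -0.21  1.9   0.    1.45 -2.73] yaw y 134.96 F [ 2.07 -0.96 -5.93] T [-0.337 -0.429 -0.218] open 0.008636469452995224 grip 59.11892473697662
rot [ 0.1  -0.09 66.96] shift [ 0.0009 -0.0012  0.006 ]
```

jog_arm(
  steps=[
    {"delta_rot": [0, 0, -2], "linear": [0, 0, 0.001], "grip": 0.0},
    {"delta_rot": [0, 0, -2], "linear": [0, 0, 0.001], "grip": 0.0},
    {"delta_rot": [0, 0, -2], "linear": [0, 0, 0], "grip": 0.0},
    {"delta_rot": [0, 0, 0], "linear": [0, 0, -0.001], "grip": 0.0},
    {"delta_rot": [0, 0, 0], "linear": [0, 0, -0.001], "grip": 0.0},
    {"delta_rot": [0, 0, 0], "linear": [0, 0, -0.001], "grip": 0.0},
    {"delta_rot": [0, 0, 0], "linear": [0, 0, 0], "grip": 0.0},
  ],
)

```text
t: 8.6
tool_pos: [0.497, -0.1177, 0.2079]
tool_rot: [1.351, -2.835, -0.002]
contact_force: [-0.3, 0.6, -4.1]
opening: 0.0089
grip_force: 59.2
```

```bash
python3 -c "
from h import *
rel(.497,-.119,.2,68)"
```

```text
t 8.6 pos [ 0.497  -0.1177  0.2079] q [-0.38 -0.21  1.9   0.    1.45 -2.84] yaw y 140.95 F [-0.32  0.56 -4.1 ] T [-0.111 -0.013 -0.171] open 0.008873436571864565 grip 59.23187077045441
rot [ 7.000e-02 -6.000e-02  7.295e+01] shift [ 0.0011 -0.0008  0.0079]
```

It's free. Lifting slowly at first.

jog_arm(
  steps=[
    {"delta_rot": [0, 0, 0], "linear": [0, 0, -0.002], "grip": 0.0},
    {"delta_rot": [0, 0, 0], "linear": [0, 0, -0.002], "grip": 0.0},
    {"delta_rot": [0, 0, 0], "linear": [0, 0, -0.002], "grip": 0.0},
    {"delta_rot": [0, 0, 0], "linear": [0, 0, -0.002], "grip": 0.0},
  ],
)

```text
t: 9.0
tool_pos: [0.4977, -0.118, 0.2171]
tool_rot: [-1.351, 2.835, -0.001]
contact_force: [0.0, -0.3, -3.0]
opening: 0.0086
grip_force: 59.6
```

jog_arm(
  steps=[
    {"delta_rot": [0, 0, 0], "linear": [0, 0, -0.005], "grip": 0.0},
    {"delta_rot": [0, 0, 0], "linear": [0, 0, -0.005], "grip": 0.0},
    {"delta_rot": [0, 0, 0], "linear": [0, 0, -0.005], "grip": 0.0},
    {"delta_rot": [0, 0, 0], "linear": [0, 0, -0.01], "grip": 0.0},
    {"delta_rot": [0, 0, 0], "linear": [0, 0, -0.01], "grip": 0.0},
    {"delta_rot": [0, 0, 0], "linear": [0, 0, -0.01], "grip": 0.0},
    {"delta_rot": [0, 0, 0], "linear": [0, 0, -0.01], "grip": 0.0},
    {"delta_rot": [0, 0, 0], "linear": [0, 0, 0], "grip": 0.0},
    {"delta_rot": [0, 0, 0], "linear": [0, 0, 0], "grip": 0.0},
  ],
)

```text
t: 9.9
tool_pos: [0.4975, -0.118, 0.2717]
tool_rot: [-1.351, 2.836, -0.001]
contact_force: [0.2, 0.1, -2.5]
opening: 0.0083
grip_force: 59.6
```

```bash
python3 - <<'E'
from h import *
s,_=grab('scene');t,_=grab('top')
cv2.imwrite('pics/lift.png',np.hstack([cv2.resize(i[:,:,::-1],(400,300),interpolation=cv2.INTER_CUBIC) for i in (s[90:270,120:360],t[120:300,110:350])]))
rel(.4718,.223,.27,141)
E
```

```text
t 10.0 pos [ 0.4971 -0.1179  0.2706] q [-0.38 -0.24  1.82  0.    1.56 -2.84] yaw y 140.96 F [ 1.15  0.23 -1.75] T [ 0.006 -0.005  0.04 ] open 0.008554856018005754 grip 59.63546276092529
rot [ 0.06 -0.02 -0.04] shift [-0.2488  0.2344  0.0008]
```

View pics/lift.png

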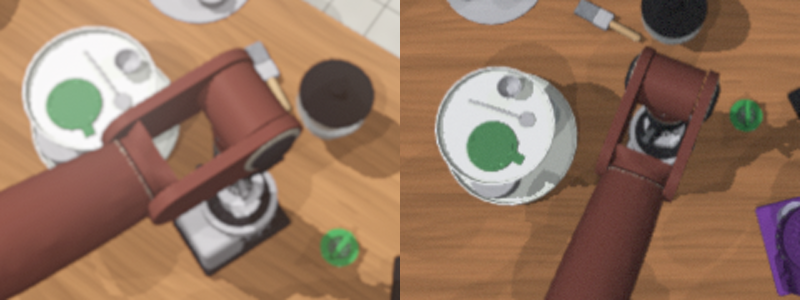

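The burr is held above the open throat (left crop 240,190), and the lid (left crop 75,105), bowl and spoon haven't moved. Carrying it over to the lid.

jog_arm(
  steps=[
    {"delta_rot": [0, 0, 0], "linear": [-0.01, 0.01, 0], "grip": 0.0},
    {"delta_rot": [0, 0, 0], "linear": [-0.018, 0.017, 0], "grip": 0.0},
    {"delta_rot": [0, 0, 0], "linear": [-0.018, 0.017, 0], "grip": 0.0},
    {"delta_rot": [0, 0, 0], "linear": [-0.018, 0.017, 0], "grip": 0.0},
    {"delta_rot": [0, 0, 0], "linear": [-0.018, 0.017, 0], "grip": 0.0},
    {"delta_rot": [0, 0, 0], "linear": [-0.018, 0.017, 0], "grip": 0.0},
    {"delta_rot": [0, 0, 0], "linear": [-0.018, 0.017, 0], "grip": 0.0},
    {"delta_rot": [0, 0, 0], "linear": [-0.018, 0.017, 0], "grip": 0.0},
  ],
)

```text
t: 10.8
tool_pos: [0.482, 0.0708, 0.2708]
tool_rot: [1.352, -2.835, -0.001]
contact_force: [0.7, -0.5, -2.3]
opening: 0.0088
grip_force: 59.6
```

jog_arm(
  steps=[
    {"delta_rot": [0, 0, 0], "linear": [-0.018, 0.017, 0], "grip": 0.0},
    {"delta_rot": [0, 0, 0], "linear": [-0.018, 0.017, 0], "grip": 0.0},
    {"delta_rot": [0, 0, 0], "linear": [-0.018, 0.017, 0], "grip": 0.0},
    {"delta_rot": [0, 0, 0], "linear": [-0.018, 0.017, 0], "grip": 0.0},
    {"delta_rot": [0, 0, 0], "linear": [-0.018, 0.017, 0], "grip": 0.0},
    {"delta_rot": [0, 0, 0], "linear": [-0.01, 0.01, 0], "grip": 0.0},
    {"delta_rot": [0, 0, 0], "linear": [0, 0, 0], "grip": 0.0},
    {"delta_rot": [0, 0, 0], "linear": [0, 0, 0], "grip": 0.0},
  ],
)

```text
t: 11.6
tool_pos: [0.4718, 0.2063, 0.271]
tool_rot: [1.352, -2.835, 0.001]
contact_force: [0.9, 0.0, -2.2]
opening: 0.0088
grip_force: 59.6
```

```bash
python3 - <<'E'
from h import *
s,_=grab('scene');t,_=grab('top')
cv2.imwrite('pics/over.png',np.hstack([cv2.resize(i[:,:,::-1],(400,400),interpolation=cv2.INTER_CUBIC) for i in (s[95:215,110:230],t[140:260,115:235])]))
rel(.4718,.223,.21,141)
E
```

```text
t 11.7 pos [0.4721 0.2057 0.2712] q [ 0.27 -0.23  1.82 -0.    1.56 -2.19] yaw y 140.91 F [ 0.26 -0.26 -2.3 ] T [-0.042  0.016  0.033] open 0.008460491118836896 grip 59.559447169303894
rot [-0.01 -0.03 -0.09] shift [-0.0133  0.0111  0.0612]
```

View pics/over.png

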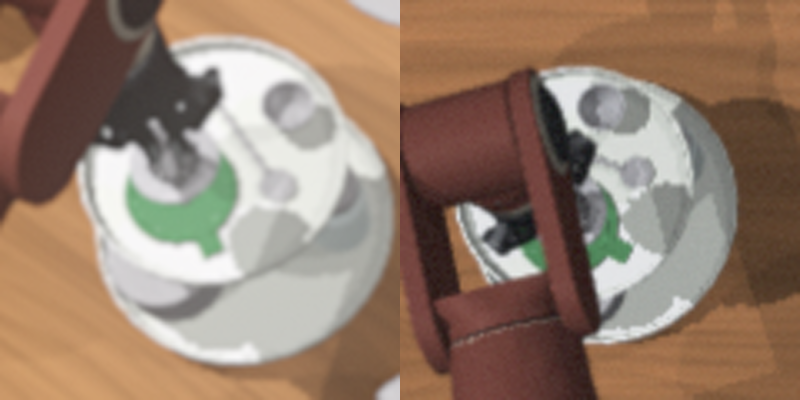

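The burr hangs upright over the lid (left crop 178,175, lid centre 182,195). I'll shift the last bit and lower.

jog_arm(
  steps=[
    {"delta_rot": [0, 0, 0], "linear": [-0.007, 0.006, 0], "grip": 0.0},
    {"delta_rot": [0, 0, 0], "linear": [-0.006, 0.005, 0], "grip": 0.0},
    {"delta_rot": [0, 0, 0], "linear": [0, 0, 0.015], "grip": 0.0},
    {"delta_rot": [0, 0, 0], "linear": [0, 0, 0.015], "grip": 0.0},
    {"delta_rot": [0, 0, 0], "linear": [0, 0, 0.015], "grip": 0.0},
    {"delta_rot": [0, 0, 0], "linear": [0, 0, 0.01], "grip": 0.0},
    {"delta_rot": [0, 0, 0], "linear": [0, 0, 0.005], "grip": 0.0},
    {"delta_rot": [0, 0, 0], "linear": [0, 0, 0], "grip": 0.0},
    {"delta_rot": [0, 0, 0], "linear": [0, 0, 0], "grip": 0.0},
  ],
)

```text
t: 12.6
tool_pos: [0.472, 0.2235, 0.2118]
tool_rot: [-1.351, 2.835, -0.0]
contact_force: [0.1, 0.1, -2.6]
opening: 0.0084
grip_force: 59.5
```

jog_arm(
  steps=[
    {"delta_rot": [0, 0, 0], "linear": [0, 0, 0.002], "grip": 0.0},
    {"delta_rot": [0, 0, 0], "linear": [0, 0, 0.002], "grip": 0.0},
    {"delta_rot": [0, 0, 0], "linear": [0, 0, 0], "grip": 0.0},
  ],
)

```text
t: 12.9
tool_pos: [0.4717, 0.2234, 0.2073]
tool_rot: [-1.351, 2.836, 0.0]
contact_force: [0.1, -1.2, -2.9]
opening: 0.0082
grip_force: 59.5
```

```bash
python3 - <<'E'
from h import *
s,d=grab('scene')
P=cloud('scene',d)
cv2.imwrite('pics/low.png',cv2.resize(s[95:215,110:230,::-1],(500,500),interpolation=cv2.INTER_CUBIC))
rel(.4718,.223,.2026,141)
E
```

```text
t 12.95 pos [0.4717 0.2234 0.2074] q [ 0.3  -0.18  1.88 -0.    1.45 -2.16] yaw y 140.96 F [-0.27  0.2  -2.05] T [-0.01  -0.035  0.019] open 0.008653310078368701 grip 59.5436292886734
rot [-0.    0.   -0.04] shift [ 0.0003 -0.0003  0.0048]
```

View pics/low.png

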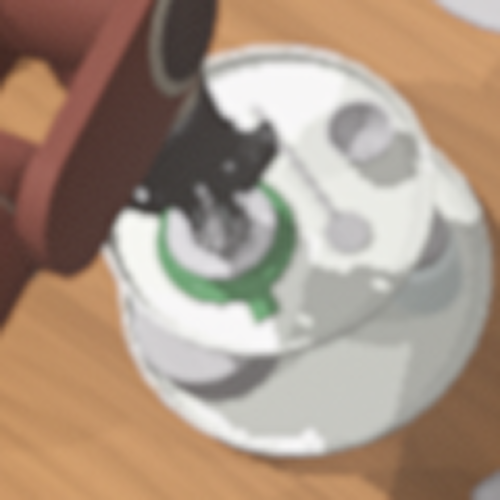

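The burr (222,235) is centred on the lid and a few mm above it. I'll lower in 1 mm steps until it touches.

jog_arm(
  steps=[
    {"delta_rot": [0, 0, 0], "linear": [0, 0, 0.001], "grip": 0.0},
    {"delta_rot": [0, 0, 0], "linear": [0, 0, 0.001], "grip": 0.0},
    {"delta_rot": [0, 0, 0], "linear": [0, 0, 0.001], "grip": 0.0},
    {"delta_rot": [0, 0, 0], "linear": [0, 0, 0], "grip": 0.0},
  ],
)

```text
t: 13.35
tool_pos: [0.4716, 0.2234, 0.2041]
tool_rot: [1.351, -2.836, -0.0]
contact_force: [0.2, 0.2, -2.6]
opening: 0.0088
grip_force: 59.5
```

jog_arm(
  steps=[
    {"delta_rot": [0, 0, 0], "linear": [0, 0, 0.001], "grip": 0.0},
    {"delta_rot": [0, 0, 0], "linear": [0, 0, 0], "grip": 0.0},
  ],
)

```text
t: 13.55
tool_pos: [0.4717, 0.2234, 0.2031]
tool_rot: [1.351, -2.836, -0.0]
contact_force: [-0.5, 0.2, -2.6]
opening: 0.009
grip_force: 59.5
```

jog_arm(
  steps=[
    {"delta_rot": [0, 0, 0], "linear": [0, 0, 0.001], "grip": 0.0},
    {"delta_rot": [0, 0, 0], "linear": [0, 0, 0], "grip": 0.0},
  ],
)

```text
t: 13.75
tool_pos: [0.4718, 0.2235, 0.2026]
tool_rot: [-1.351, 2.836, -0.0]
contact_force: [-0.9, -0.6, -0.3]
opening: 0.0089
grip_force: 59.7
```

jog_arm(
  steps=[
    {"delta_rot": [0, 0, 0], "linear": [0, 0, 0.001], "grip": 0.0},
    {"delta_rot": [0, 0, 0], "linear": [0, 0, 0], "grip": 0.0},
  ],
)

```text
t: 13.95
tool_pos: [0.4719, 0.2235, 0.2026]
tool_rot: [-1.351, 2.836, -0.0]
contact_force: [-3.7, -0.6, 5.6]
opening: 0.0088
grip_force: 60.5
```

jog_arm(
  steps=[
    {"delta_rot": [0, 0, 0], "linear": [0, 0, 0], "grip": 0.012},
    {"delta_rot": [0, 0, 0], "linear": [0, 0, 0], "grip": 0.016},
    {"delta_rot": [0, 0, 0], "linear": [0, 0, 0], "grip": 0.025},
    {"delta_rot": [0, 0, 0], "linear": [0, 0, 0], "grip": 0.035},
    {"delta_rot": [0, 0, 0], "linear": [0, 0, 0], "grip": 0.035},
  ],
  newtons=20,
)

```text
t: 14.45
tool_pos: [0.4717, 0.2234, 0.2011]
tool_rot: [1.351, -2.836, 0.0]
contact_force: [0.2, -0.1, 0.0]
opening: 0.0352
grip_force: 0.0
```

jog_arm(
  steps=[
    {"delta_rot": [0, 0, 0], "linear": [0, 0, -0.005], "grip": 0.035},
    {"delta_rot": [0, 0, 0], "linear": [0, 0, -0.015], "grip": 0.035},
    {"delta_rot": [0, 0, 0], "linear": [0, 0, -0.03], "grip": 0.035},
    {"delta_rot": [0, 0, 0], "linear": [0, 0, -0.04], "grip": 0.035},
    {"delta_rot": [0, 0, 0], "linear": [0.03, -0.03, -0.01], "grip": 0.035},
    {"delta_rot": [0, 0, 0], "linear": [0.03, -0.03, 0], "grip": 0.035},
    {"delta_rot": [0, 0, 0], "linear": [0.03, -0.03, 0], "grip": 0.035},
    {"delta_rot": [0, 0, 0], "linear": [0.03, -0.03, 0], "grip": 0.035},
    {"delta_rot": [0, 0, 0], "linear": [0.03, -0.03, 0], "grip": 0.035},
    {"delta_rot": [0, 0, 0], "linear": [0, 0, 0], "grip": 0.035},
  ],
)

```text
t: 15.45
tool_pos: [0.4942, 0.0084, 0.3029]
tool_rot: [-1.342, 2.839, -0.004]
contact_force: [-0.0, 0.5, -0.7]
opening: 0.0349
grip_force: 0.0
```

```bash
python3 - <<'E'
from h import *
for n in ('scene','top'):
    im,d=grab(n); P=cloud(n,d); Z=P[...,2]; h=cv2.cvtColor(im,cv2.COLOR_RGB2HSV)
    near=np.hypot(P[...,0]-.472,P[...,1]-.223)<.08
    m=near&(h[...,0]>35)&(h[...,0]<95)&(h[...,1]>50)&(abs(Z-.173)<.008); print(n,'lid',m.sum(),cv2.minEnclosingCircle(P[m][:,:2].astype(np.float32)),np.median(Z[m]))
    m=near&(Z>.213)&(Z<.235); print('handle',m.sum(),cv2.minAreaRect(P[m][:,:2].astype(np.float32)*1000),np.median(Z[m]),np.ptp(Z[m]))
    if n=='scene': cv2.imwrite('pics/end.png',cv2.resize(im[:,:,::-1],(800,600)))
E
```

```text
scene lid 57 ((0.49480193853378296, 0.20068013668060303), 0.032842230051755905) 0.17352237047825225
handle 6 ((473.18829345703125, 215.692626953125), (12.191423416137695, 2.1621627807617188), 39.742069244384766) 0.2207458233116143 0.010649142527347055
top lid 278 ((0.46942368149757385, 0.21676881611347198), 0.06003709137439728) 0.173107206588914
handle 61 ((474.91705322265625, 222.9138641357422), (60.84361267089844, 9.775834083557129), 51.0035400390625) 0.22232112677915272 0.012941064687242543
```

View pics/end.png

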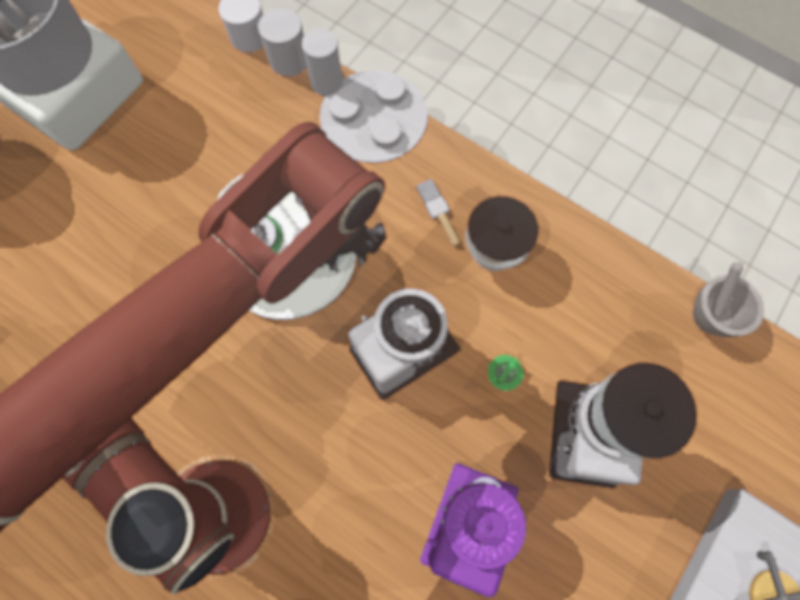

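The mill throat at (412,325) is now empty, and the other mill and the rest of the table are unchanged. In the top view the handle is at (0.475, 0.223), about 2 mm from the lid's centre. Its top is at 0.222 m, which is right for a burr standing upright.

```bash
python3 -c "
from station import ctrl
print(ctrl.finish_job())"
```

```text
the job is handed in; nothing more can be done
None
```

The open mill's burr unscrewed counter-clockwise and now stands upright about 2 mm from the lid's centre; the job is handed in, though the hand-in gave no verdict.

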